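# Take a fresh reading on the counter pull gauge

## Robot

A 6-joint arm with a two-finger parallel gripper is mounted at the origin on a cart in front of the work surface, level with it; the furniture and walls round the work are solid. World frame = base frame: x ahead of the robot, y to its left, z up, the work surface at z = 0. Lengths are in mm, angles in rad, forces in N, time in s.
With the tool pointing down it reaches from about 400 to 825 mm from the base axis. Payload 7 kg.
Tool frame: the origin (TCP) lies at the very end of the fingers, on their centre line; the grasp point (between the pads) lies 19 mm behind it; z points along the fingers, y is the direction in which the jaws open and shut (so a half turn about z gives the same grasp; the last joint's range is limited). The gripper opens to 88 mm and grips with 3 to 60 N. Pads are 19 mm wide; open, the fingers measure 130 mm over their backs; the gripper's body (78 mm by 193 mm) begins 47 mm behind the grasp point.
Start: joints at [-0.818, 0.359, 0.012, 0, -1.224, -0.288], TCP at [302.536, -603.38, 226.561] pointing down, gripper open.
Joint ranges: [-3.07, 3.07], [-1.43, 2.12], [-1.02, 1.25], [-3.03, 1.67], [-3.05, -0], [-3.03, 3.03]. Speed limits (rad/s): [2.39, 2.39, 3.01, 3.14, 3.14, 3.14].

## Interface

Orientations are given as a unit quaternion [x, y, z, w].
In Python, from plant import bot gives the robot as it stands. Calls block until the motion is done:
- bot.move_ptp(position, orientation): joint-space move of the TCP to a pose.
- bot.line_to(position, velocity=150, ori=None): straight line of the TCP; ori=None keeps the orientation; velocity is the mean speed in mm/s.
- bot.move_joints(angles): joint-space move.
- bot.move_gripper(opening, force=None): finger opening in mm; force is the grip in N (None keeps the last); returns when the fingers have stopped.
- bot.pause(seconds).
- bot.solve_ik(position, orientation): joint angles nearest the present ones, or None.
- bot.read_state(): the state.
- bot.camera(name): name is "side" or "top"; returns the picture (420x560x3 uint8, red, green, blue); there is no depth.
- bot.get_calibration(name): a dict with "fx", "fy", "cx", "cy" (pixels), "distortion" ([k1, k2, p1, p2, k3] as OpenCV has them; the pictures are not rectified), "view" (4x4, takes a point from world to camera coordinates). Camera axes: x right, y up, looking along -z (the intrinsics and any distortion apply to the point x, -y, -z); pixel columns grow to the right and rows downward; lengths in mm; the calibration is good to about 2 mm. A picture is of the moment at which its call begins. get_calibration takes no time and is no camera call.
A pose or a line that the arm cannot do raises bot.Unreachable and nothing moves.
- bot.close_job(): hands the job in, once; it reports no verdict.
The state is a dict: "t": time; "joint_pos": joint angles; "qvel": joint speeds; "tau": joint torques, N m; "tcp_pos": TCP position; "eef_rot": TCP orientation; "contact_force": force on the tool from outside, world axes, zero at the start; "moment": the same for the moment, N m; "width": finger opening in mm.
Only numpy, scipy, OpenCV 4.12 (cv2) and the standard library are available. Lean on these libraries where they do the work, as an engineer would, in place of code of your own. Each camera call takes 0.05 s, during which the arm holds its last target.

## Task

The pull gauge still shows its last reading: with the small black knob in the middle of the dial, wind the red memory hand back to its zero stop, without turning the dark outer ring that carries the yellow target mark. Then pull the orange handle out until the red hand stands exactly on the yellow mark, ease the handle all the way home without letting it snap back, and let go. Leave the goods round about where they are.

Things in the scene. Friction and masses are not known exactly. Their poses are not given: they have to be found in the camera images.
- gauge: Counter pull gauge, fixed to the table: a dark base plate 340 x 70 mm, with a grey housing 132 x 132 mm, 42 mm high, at one end. Its origin is on the table top; its x axis is the pull direction (the handle goes out along +x), z is up. The flat round dial is centred at x = -90 mm, y = 0 in this frame, its white face at z = 45 mm. The orange handle stands at x = 50 mm, y = 0 when home, and can go out 105 mm.
- knob_top (a point): Centre of the top of the small inner knob, on the dial's vertical axis, 93 mm above the table. The knob is black, round, 28 mm in diameter, 44 mm tall, and turns in one piece with the red memory hand. The outer ring round it (inner diameter 100, outer 118 mm) tops out at 57 mm above the table, that is 36 mm below the knob's top.
- memory_hand (a joint): Angle of the red memory hand and inner knob, rad. 0 = zero stop, straight above where the black needle rests while the handle is home; it grows clockwise seen from above, so it is wound back anticlockwise (up to 1.45 rad at the start). It stays where it is left (friction about 0.05 N m). A black needle, geared to the handle, pushes it clockwise, and leaves it standing when the needle goes back.
- memory_tip (a point): Outer end of the red memory hand, 40 mm from the dial axis, 49 mm above the table; its x axis points radially outward along the hand.
- target_ring (a joint): Angle of the outer ring, rad, counted from the same zero and in the same sense as the memory hand: the red hand stands on the yellow mark when the two angles are equal. The ring turns very easily (0.04 N m) and must not be turned.
- target_tip (a point): The yellow mark on top of the outer ring, 52 mm from the dial axis, 58 mm above the table; its x axis points radially outward.
- pull_slide (a joint): How far the handle is pulled out, m: 0 = fully home. A spring draws it home (2 N at home, plus 6 N per 100 mm). The needle turns 1 rad for each 75 mm of pull, so the needle stands at pull / 0.075 rad on the dial.
- handle_top (a point): Centre of the top of the orange handle, 92 mm above the table: an upright grip 16 mm thick along the pull direction, 36 mm wide across it, rising from a dark carriage (34 x 40 mm) whose top is 36 mm above the table. A steel rod at 30 mm height joins it to the housing, whose wall is 74 mm behind the handle's centre when home. The x axis points in the pull direction.
- coasters_sun: Tied stack of mustard-yellow crochet coasters, about 130 mm across, 37 mm high; bystander.
- coasters_plum: Tied stack of purple crochet coasters, 115 mm across, 28 mm high; bystander.
- case_aqua: Turquoise crochet glasses sleeve, 203 x 80 x 22 mm, lying flat; bystander.
- case_sage: Pink and green crochet glasses sleeve, 208 x 91 x 25 mm, lying flat; bystander.
- hairtie_violet: Kraft card with a violet-flowered hair tie, 158 x 90 x 16 mm, lying flat behind the gauge; bystander.
- hairtie_teal: Kraft card with a teal-flowered hair tie, 155 x 88 x 16 mm, lying flat behind the gauge; bystander.

How it is judged (in metres and radians):
On the way, in this order (a step that is already met when the one before it is completed fails the run):
1. the red memory hand is wound back to its zero stop, with the handle home (value of joint memory_hand below 0.05 rad and value of joint pull_slide below 0.004 m), for 0.2 s.
2. the handle is pulled out until the red hand stands on the yellow mark (angle between the x axis of memory_tip and the x axis of target_tip, either way round below 0.05 rad and value of joint pull_slide above 0.035 m), for 0.1 s.
At the end, for the whole second after the job is handed in: The red memory hand stands on the yellow mark within 0.05 rad, the handle is fully home (within 4 mm) and at rest, the outer ring has not turned (its yellow mark within 3 mm of where it was), and nothing is held (angle between the x axis of memory_tip and the x axis of target_tip, either way round below 0.05 rad and value of joint memory_hand above 0.4 rad and value of joint pull_slide below 0.004 m and velocity of joint pull_slide below 0.01 m/s and distance of target_tip from where it was at the start of the episode below 0.003 m); the robot touches nothing.
It fails at once if the outer ring with the yellow mark is turned (its mark moves more than 3 mm) (distance of target_tip from where it was at the start of the episode above 0.003 m).
It fails at once if the handle snaps back (faster than 0.5 m/s) (velocity of joint pull_slide below -0.5 m/s).
It fails at once if one of the goods is moved by more than 3 cm (distance of any of coasters_sun, coasters_plum, case_aqua, case_sage, hairtie_violet, hairtie_teal from where it was at the start of the episode above 0.03 m).
It also fails if it takes over 51 s, if anything falls off the work surface, if the arm or the gripper's body presses on something with over 40 N, if the wrist force passes 120 N, or if a joint passes its speed limit or range.

## Working session

There is one attempt and no reset: what is moved stays moved. The work goes in short steps, each a Python script; the robot and the scene stay as the last script left them, time stands still between calls to the robot, and variables do not carry over. Pictures are saved under pics/ and viewed, and the job is handed in when it is done.

```bash
ls; mkdir -p pics
python3 - <<'E'
from plant import bot
import cv2
for n in("side","top"):
    im=bot.camera(n); cv2.imwrite(f"pics/{n}0.png",im[:,:,::-1]); c=bot.get_calibration(n); print(n,c)
print(bot.read_state())
E
```

```text
pics
side {'fx': 497.84193576488576, 'fy': 497.84193576488576, 'cx': 276.57817349879673, 'cy': 216.26037658690655, 'distortion': array([-0.00642536,  0.        ,  0.        ,  0.        ,  0.        ]), 'view': array([[-8.82629888e-01, -4.70052437e-01, -3.89714697e-03,
         4.86704918e+02],
       [ 3.04140313e-01, -5.77374458e-01,  7.57718553e-01,
        -2.44601420e+02],
       [-3.58417566e-01,  6.67599762e-01,  6.52569848e-01,
        -1.49129656e+03],
       [ 0.00000000e+00,  0.00000000e+00,  0.00000000e+00,
         1.00000000e+00]])}
top {'fx': 491.00125779715216, 'fy': 491.00125779715216, 'cx': 278.4787570512274, 'cy': 209.96026317713094, 'distortion': array([-0.18209783,  0.        ,  0.        ,  0.        ,  0.        ]), 'view': array([[ 1.04310796e-02, -9.99938340e-01, -3.80897782e-03,
        -1.29612500e+01],
       [ 9.84056022e-01,  9.58888304e-03,  1.77600110e-01,
        -5.52833727e+02],
       [-1.77552635e-01, -5.60080844e-03,  9.84095368e-01,
        -1.33819466e+03],
       [ 0.00000000e+00,  0.00000000e+00,  0.00000000e+00,
         1.00000000e+00]])}
{'t': 0.1, 'joint_pos': array([-8.17897181e-01,  3.59307593e-01,  1.11821929e-02, -3.02639478e-04,
       -1.22410811e+00, -2.88101888e-01]), 'qvel': array([-0.00015103,  0.00029833,  0.00068241,  0.00197088, -0.00018055,
       -0.00074727]), 'tau': array([-1.42640565e-03, -5.84165347e+01,  2.93751580e+01,  7.01544285e+00,
        1.01456948e-02, -5.35335744e-05]), 'tcp_pos': array([ 302.35082588, -603.02212192,  225.73620686]), 'eef_rot': array([-2.30262134e-01,  9.73128364e-01,  6.94188488e-04, -2.33929433e-04]), 'contact_force': array([ 0.68136183,  0.11553815, -0.4681556 ]), 'moment': array([ 0.02932831, -0.02387963, -0.01999199]), 'width': 87.94909870701531}
```

View pics/top0.png

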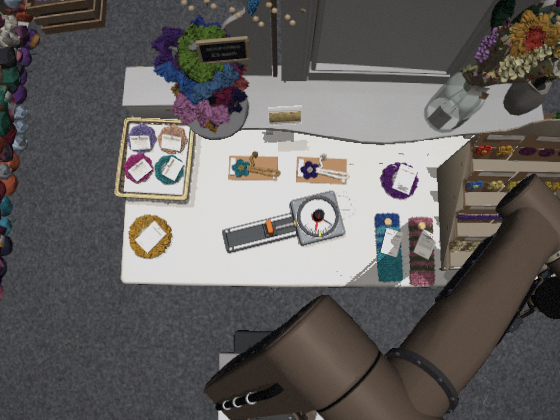

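View pics/side0.png

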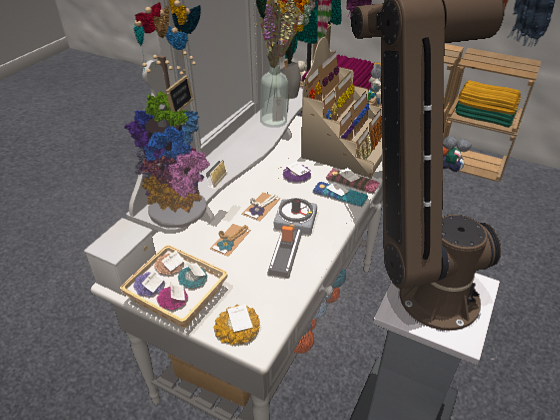

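The top view shows the gauge at about (283,228), dial near (318,216) and orange handle near (269,228). The pull goes to the image left (+y). Next I'll look at it closer.

Run:
```python
import cv2
a=cv2.imread("pics/top0.png")[180:260,215:355]; cv2.imwrite("pics/topc.png",cv2.resize(a,None,fx=5.7,fy=5.7,interpolation=cv2.INTER_CUBIC))
a=cv2.imread("pics/side0.png")[190:285,255:335]; cv2.imwrite("pics/sidec.png",cv2.resize(a,None,fx=6,fy=6,interpolation=cv2.INTER_CUBIC))
```

```text
(no output)
```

View pics/topc.png

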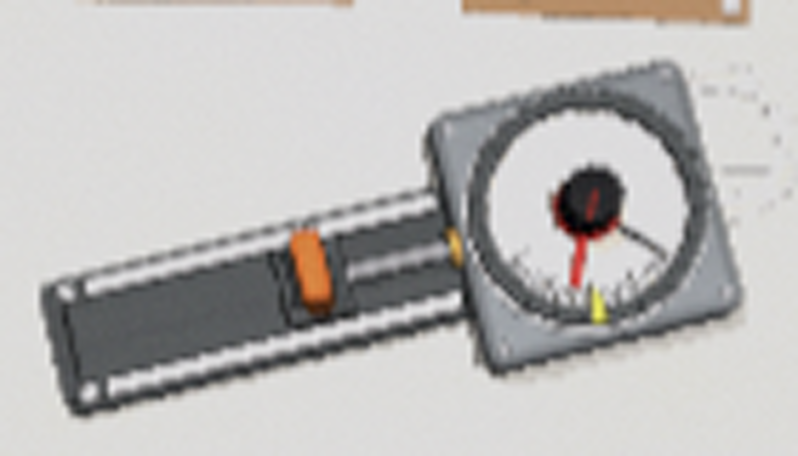

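View pics/sidec.png

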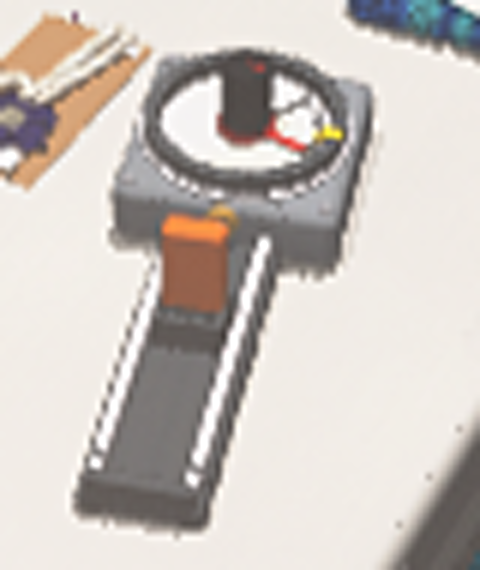

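```bash
cat > h.py <<'E'
import numpy as np,cv2
from plant import bot
from scipy.optimize import least_squares
from scipy.spatial.transform import Rotation as Rot
def proj(n,P):
    c=bot.get_calibration(n);P=np.atleast_2d(P).astype(float)
    q=P@c["view"][:3,:3].T+c["view"][:3,3]; q=q*[1,-1,-1]
    K=np.array([[c["fx"],0,c["cx"]],[0,c["fy"],c["cy"]],[0,0,1]])
    return cv2.projectPoints(q,np.zeros(3),np.zeros(3),K,np.array(c["distortion"]))[0][:,0]
def unproj(n,uv,z):
    c=bot.get_calibration(n);K=np.array([[c["fx"],0,c["cx"]],[0,c["fy"],c["cy"]],[0,0,1]])
    p=cv2.undistortPoints(np.array(uv,float).reshape(-1,1,2),K,np.array(c["distortion"]))[:,0]
    d=np.c_[p[:,0],-p[:,1],-np.ones(len(p))]@c["view"][:3,:3]
    o=-c["view"][:3,:3].T@c["view"][:3,3]
    return o+d*((z-o[2])/d[:,2])[:,None]
def g2w(P,g):
    P=np.atleast_2d(P).astype(float);c,s=np.cos(g[2]),np.sin(g[2])
    return np.c_[g[0]+c*P[:,0]-s*P[:,1],g[1]+s*P[:,0]+c*P[:,1],P[:,2]]
def topdown(yaw): # tool y axis at world angle yaw, z down
    y=np.array([np.cos(yaw),np.sin(yaw),0]);z=np.array([0,0,-1.]);x=np.cross(y,z)
    return Rot.from_matrix(np.c_[x,y,z]).as_quat()
E
python3 - <<'E'
from h import *
ct=lambda p:(np.array(p,float)+.5)/5.7-.5+[215,180]
cs=lambda p:(np.array(p,float)+.5)/6-.5+[255,190]
T=[((-90,0,57),(589,206)),((-90,0,93),(592,197)),((50,0,92),(311,268)),((-24,-66,42),None),
]
# housing corners in top: left-top, right-top, right-bottom, left-bottom. gauge +x=image left, so +y = image down
T=T[:3]+[((-24,-66,42),(432,128)),((-156,-66,42),(683,62)),((-156,66,42),(742,300)),((-24,66,42),(495,372))]
S=[((-90,0,93),(247,66)),((50,0,92),(196,227)),((-90,0,57),(248,117))]
P1=np.array([t[0] for t in T]);u1=np.array([ct(t[1]) for t in T])
P2=np.array([t[0] for t in S]);u2=np.array([cs(t[1]) for t in S])
f=lambda g,w=(1,1):np.r_[w[0]*(proj("top",g2w(P1,g))-u1).ravel(),w[1]*(proj("side",g2w(P2,g))-u2).ravel()]
for w in((1,1),(1,0),(0,1)):
    r=least_squares(f,[550,0,1.4],args=(w,),loss='soft_l1');print(w,r.x);
    print(f(r.x).reshape(-1,2).round(2).tolist())
    if w==(1,1): g=r.x
np.save("g.npy",g)
D=g2w([[-90,0,0]],g)[0]
for nm,p,z in(("red",(575,286),49),("yel",(598,303),58),("needle",(663,257),47)):
    q=unproj("top",ct(p),z)[0]-D; print(nm,np.hypot(*q[:2]),np.arctan2(q[1],q[0]))
for nm,p,z in(("red",(306,151),49),("yel",(331,133),58),("needle",(305,97),47)):
    q=unproj("side",cs(p),z)[0]-D; print(nm,np.hypot(*q[:2]),np.arctan2(q[1],q[0]))
print(D,g2w([[50,0,92]],g))
E
```

```text
(1, 1) [512.50809009 -30.50767427   1.82771899]
[[-0.27, 0.29], [0.19, -0.31], [-0.2, -0.3], [-1.41, -1.7], [-0.91, -1.14], [0.98, 1.35], [-0.84, 0.19], [1.04, -0.88], [0.79, -0.82], [0.64, -1.28]]
(1, 0) [511.85894076 -31.58252067   1.82912484]
[[0.1, 0.48], [0.57, -0.12], [0.2, -0.04], [-1.07, -1.48], [-0.58, -0.98], [1.37, 1.5], [-0.43, 0.4], [1.31, -1.0], [1.15, -0.95], [0.91, -1.4]]
(0, 1) [512.61478165 -24.69217232   1.82931911]
[[-2.35, 0.18], [-1.95, -0.42], [-2.33, -0.34], [-3.49, -1.76], [-2.98, -1.27], [-1.06, 1.21], [-2.87, 0.11], [0.21, 0.05], [-0.04, 0.25], [-0.18, -0.34]]
red 38.3018777338752 2.9929640661339514
yel 47.693835194577076 -3.0376103479849554
needle 44.41170067438653 -2.108308387025831
red 41.12575571854899 2.8889902843871345
yel 49.90900364126788 -3.1211274222381213
needle 39.53300965331866 -2.0267034876367522
[ 535.37757937 -117.55356137    0.        ] [[499.80281827  17.85115189  92.        ]]
```

```bash
cat > ov.py <<'E'
from h import *
def overlay(n,src,g,out,roi,s,pull=0,angs=()):
    x0,y0,x1,y1=roi
    im=cv2.resize(cv2.imread(src)[y0:y1,x0:x1],None,fx=s,fy=s,interpolation=cv2.INTER_CUBIC)
    tr=lambda P:((proj(n,g2w(P,g))-[x0,y0]+.5)*s-.5)
    def poly(P,c,closed=True): cv2.polylines(im,[np.round(tr(P)*8).astype(np.int32)],closed,c,1,cv2.LINE_AA,3)
    a=np.linspace(0,2*np.pi,60)[:-1]
    circ=lambda r,z:np.c_[-90+r*np.cos(a),r*np.sin(a),0*a+z]
    box=lambda cx,w,h,z:[(cx-w/2,-h/2,z),(cx+w/2,-h/2,z),(cx+w/2,h/2,z),(cx-w/2,h/2,z)]
    poly(circ(59,57),(255,0,255));poly(circ(50,57),(255,0,255));poly(circ(14,93),(0,255,0))
    poly(box(-90,132,132,42),(255,200,0));poly(box(50+pull,16,36,92),(0,255,0))
    for th,r0,r1,z,c in angs: poly([(-90+r*np.cos(th),r*np.sin(th),z) for r in(r0,r1)],c,False)
    cv2.imwrite(out,im)
if __name__=="__main__":
    g=np.load("g.npy")
    overlay("top","pics/top0.png",g,"pics/ovt.png",(215,180,355,260),5.7)
    overlay("side","pics/side0.png",g,"pics/ovs.png",(255,190,335,285),6)
E
python3 ov.py
```

```text
(no output)
```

View pics/ovt.png

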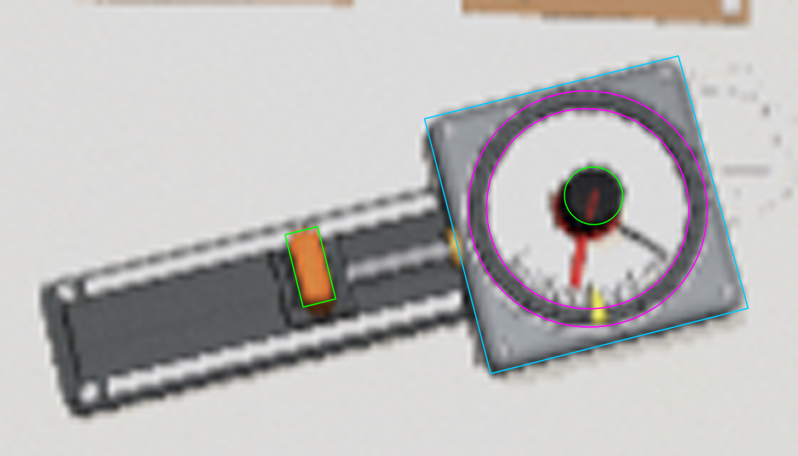

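View pics/ovs.png

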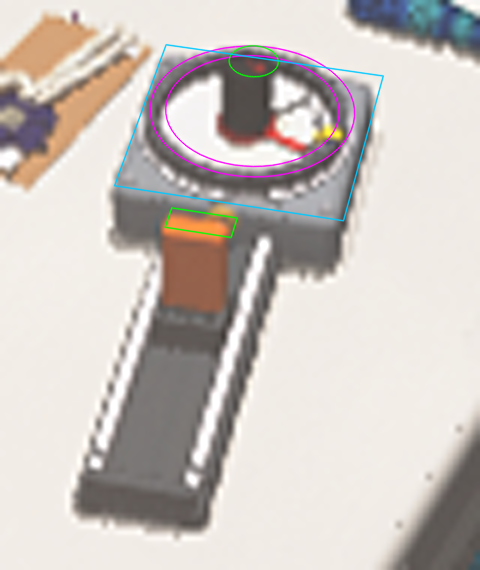

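Run:
```python
from h import *
g=np.load("g.npy");D=g2w([[-90,0,0]],g)[0];H=g2w([[50,0,0]],g)[0]
for k in range(-8,9):
    y=g[2]+k*np.pi/8
    for P,z in((D,68),(H,58)):
        q=bot.solve_ik([P[0],P[1],z],topdown(y)); print(round(y,2),None if q is None else np.round(q,2),end=' ')
    print()
```

```text
-1.31 [ 0.14  0.31 -0.47  0.   -0.79  1.69] -1.31 [ 0.43  0.26 -0.58  0.   -0.73  1.4 ] 
-0.92 [ 0.14  0.31 -0.47  0.   -0.79  2.08] -0.92 [ 0.43  0.26 -0.58  0.   -0.73  1.79] 
-0.53 [ 0.14  0.31 -0.47  0.   -0.79  2.47] -0.53 [ 0.43  0.26 -0.58  0.   -0.73  2.18] 
-0.14 [ 0.14  0.31 -0.47  0.   -0.79  2.86] -0.14 [ 0.43  0.26 -0.58  0.   -0.73  2.58] 
0.26 [ 0.14  0.31 -0.47  0.   -0.79 -3.03] 0.26 [ 0.43  0.26 -0.58  0.   -0.73  2.97] 
0.65 [ 0.14  0.31 -0.47  0.   -0.79 -2.63] 0.65 [ 0.43  0.26 -0.58  0.   -0.73 -2.92] 
1.04 [ 0.14  0.31 -0.47  0.   -0.79 -2.24] 1.04 [ 0.43  0.26 -0.58 -0.   -0.73 -2.53] 
1.44 [ 0.14  0.31 -0.47  0.   -0.79 -1.85] 1.44 [ 0.43  0.26 -0.58 -0.   -0.73 -2.14] 
1.83 [ 0.14  0.31 -0.47  0.   -0.79 -1.46] 1.83 [ 0.43  0.26 -0.58  0.   -0.73 -1.74] 
2.22 [ 0.14  0.31 -0.47  0.   -0.79 -1.06] 2.22 [ 0.43  0.26 -0.58  0.   -0.73 -1.35] 
2.61 [ 0.14  0.31 -0.47  0.   -0.79 -0.67] 2.61 [ 0.43  0.26 -0.58  0.   -0.73 -0.96] 
3.01 [ 0.14  0.31 -0.47  0.   -0.79 -0.28] 3.01 [ 0.43  0.26 -0.58  0.   -0.73 -0.57] 
3.4 [ 0.14  0.31 -0.47  0.   -0.79  0.12] 3.4 [ 0.43  0.26 -0.58  0.   -0.73 -0.17] 
3.79 [ 0.14  0.31 -0.47  0.   -0.79  0.51] 3.79 [ 0.43  0.26 -0.58  0.   -0.73  0.22] 
4.18 [ 0.14  0.31 -0.47  0.   -0.79  0.9 ] 4.18 [ 0.43  0.26 -0.58  0.   -0.73  0.61] 
4.58 [ 0.14  0.31 -0.47  0.   -0.79  1.29] 4.58 [ 0.43  0.26 -0.58  0.   -0.73  1.01] 
4.97 [ 0.14  0.31 -0.47  0.   -0.79  1.69] 4.97 [ 0.43  0.26 -0.58  0.   -0.73  1.4 ]
```

Run:
```python
from h import *
g=np.load("g.npy");D=g2w([[-90,0,0]],g)[0]
bot.move_ptp([D[0],D[1],125],topdown(g[2]+np.pi/4))
bot.move_gripper(60,8)
for n in("top","side"):
    cv2.imwrite(f"pics/{n}1.png",bot.camera(n)[:,:,::-1])
s=bot.read_state();print(s["t"],s["tcp_pos"],D,s["joint_pos"].round(3))
print(proj("top",s["tcp_pos"]),proj("side",s["tcp_pos"]))
for n,roi in(("top",(215,150,355,260)),("side",(235,150,365,250))):
    x0,y0,x1,y1=roi;a=cv2.imread(f"pics/{n}1.png")
    a=cv2.resize(a[y0:y1,x0:x1],None,fx=5.5,fy=5.5,interpolation=cv2.INTER_CUBIC)
    # project pad tip locations
    y=Rot.from_quat(s["eef_rot"]).as_matrix()[:,1]
    for o in(0,30,-30):
        p=(proj(n,s["tcp_pos"]+o*y)[0]-[x0,y0]+.5)*5.5
        cv2.circle(a,tuple(int(v) for v in p),3,(0,255,0),1)
    cv2.imwrite(f"pics/{n}1c.png",a)
```

```text
2.875 [ 535.37869263 -117.50807271  124.98857755] [ 535.37757937 -117.55356137    0.        ] [ 0.141  0.242 -0.407 -0.    -0.923 -0.67 ]
[[319.53613093 211.80249925]] [[296.99766107 192.32375247]]
```

View pics/top1c.png

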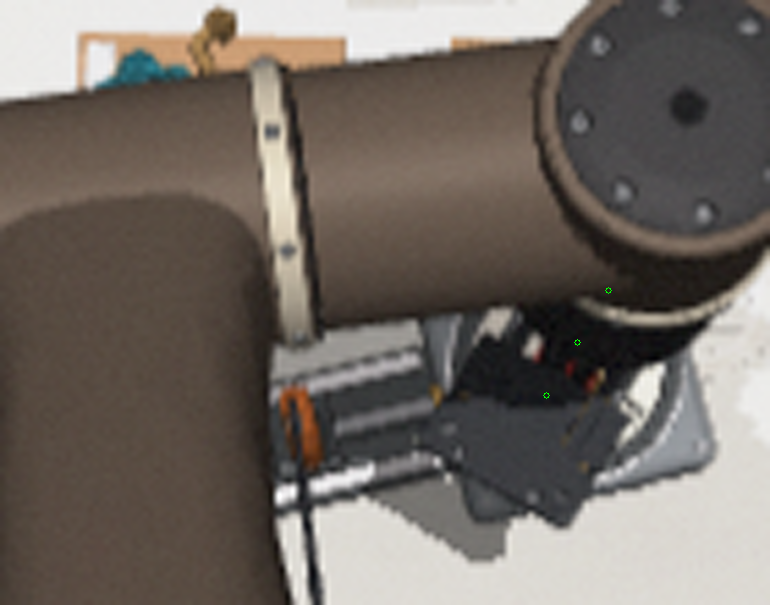

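View pics/side1c.png

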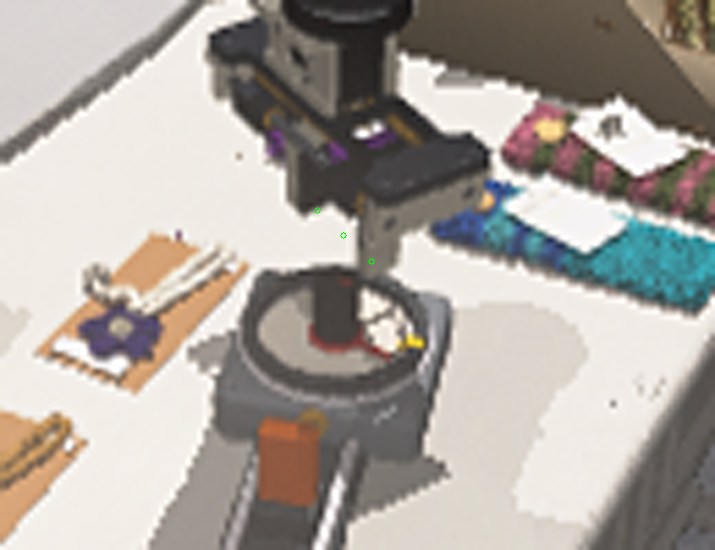

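Run:
```python
from h import *
s=bot.read_state();R=Rot.from_quat(s["eef_rot"]).as_matrix();n="side";print(s["width"])
x0,y0=280,175;S=10
a=cv2.resize(cv2.imread("pics/side1.png")[y0:y0+60,x0:x0+65],None,fx=S,fy=S,interpolation=cv2.INTER_CUBIC)
for sg in(1,-1):
    b=s["width"]/2
    P=[s["tcp_pos"]+R@np.array(v) for v in((-9.5,sg*b,0),(9.5,sg*b,0),(9.5,sg*b,-30),(-9.5,sg*b,-30))]
    p=((proj(n,P)-[x0,y0]+.5)*S).astype(int);cv2.polylines(a,[p],True,(0,255,0),1)
    P=[s["tcp_pos"]+R@np.array(v) for v in((-9.5,sg*b,0),(9.5,sg*b,0),(9.5,sg*(b+10),0),(-9.5,sg*(b+10),0))]
    p=((proj(n,P)-[x0,y0]+.5)*S).astype(int);cv2.polylines(a,[p],True,(0,255,255),1)
cv2.imwrite("pics/side1d.png",a)
```

```text
60.05559558875924
```

View pics/side1d.png

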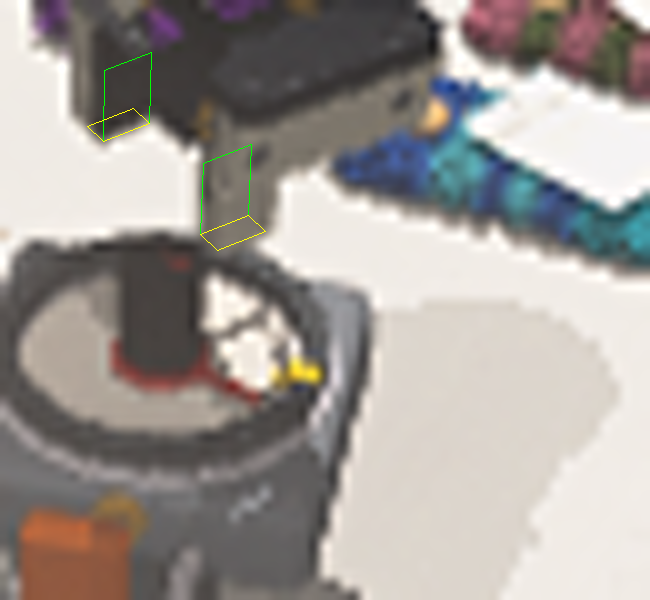

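Run:
```python
from h import *
g=np.load("g.npy");D=g2w([[-90,0,0]],g)[0]+[0,3,0]
bot.move_ptp([D[0],D[1],125],topdown(np.pi/2))
bot.line_to([D[0],D[1],70],120)
p=lambda m,s:print(m,round(s["t"],2),s["tcp_pos"].round(2),s["contact_force"].round(2),s["moment"].round(3),round(s["width"],2))
p("down",bot.read_state())
for w in(40,34,32,31,30,29,28):
    bot.move_gripper(w,5); p(w,bot.read_state())
for n in["side"]:
    a=bot.camera(n)[:,:,::-1]; cv2.imwrite(f"pics/{n}2.png",a)
    cv2.imwrite(f"pics/{n}2c.png",cv2.resize(a[150:270,245:355],None,fx=5,fy=5,interpolation=cv2.INTER_CUBIC))
```

```text
down 4.47 [ 535.71 -114.62   70.3 ] [-0.33  0.09  0.81] [-0.047 -0.062 -0.002] 60.3
40 5.07 [ 535.39 -114.57   70.09] [1.01 0.19 0.76] [-0.009 -0.015 -0.014] 39.96
34 5.46 [ 535.39 -114.52   69.98] [-0.42 -0.34 -0.3 ] [ 0.021 -0.    -0.005] 34.18
32 5.75 [ 535.33 -114.56   69.97] [0.2  0.93 0.88] [-0.034 -0.054 -0.018] 32.13
31 5.98 [ 535.34 -114.78   69.99] [-0.01 -1.69 -0.78] [-0.831 -0.132  0.003] 31.2
30 6.22 [ 535.35 -115.09   70.04] [-0.15 -4.94 -0.73] [-2.072 -0.211  0.013] 30.07
29 6.45 [ 535.34 -115.46   70.07] [ 1.14 -8.   -0.65] [-2.862 -0.386 -0.035] 29.33
28 6.67 [ 535.34 -115.8    70.09] [  1.68 -10.13  -1.94] [-3.681 -0.501 -0.054] 28.36
```

View pics/side2c.png

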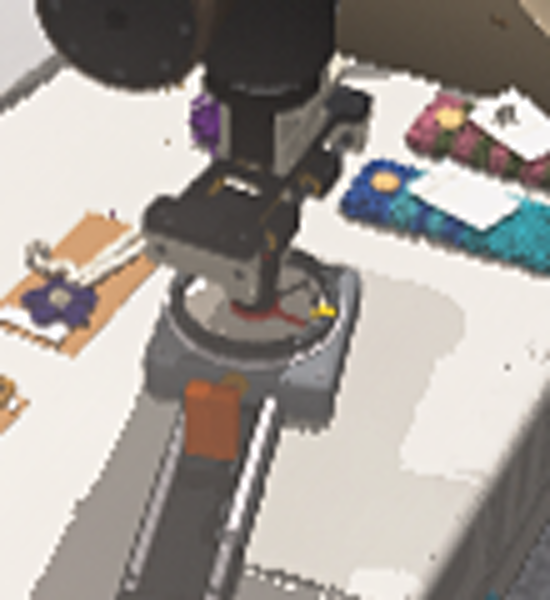

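Run:
```python
from h import *
p=lambda m,s:print(m,round(s["t"],2),s["tcp_pos"].round(2),s["contact_force"].round(2),s["moment"].round(3),round(s["width"],2))
bot.move_gripper(42,5)
bot.line_to([535.4,-116.4,69.5],50)
q=bot.read_state()["joint_pos"].copy()
qq=bot.solve_ik([535.4,-116.4,69.5],topdown(np.pi)); print(q.round(3),qq.round(3))
bot.move_joints(qq); p("rot",bot.read_state())
for w in(33,32,31,30,29,28):
    bot.move_gripper(w,5); p(w,bot.read_state())
```

```text
[ 0.143  0.308 -0.468 -0.    -0.795 -1.714] [ 0.144  0.308 -0.468  0.    -0.795 -0.144]
rot 8.89 [ 535.37 -116.41   69.49] [-0.22  0.05 -0.78] [ 0.007  0.118 -0.018] 41.98
33 9.34 [ 535.36 -116.4    69.47] [-0.78 -0.3  -0.37] [0.008 0.098 0.01 ] 32.85
32 9.57 [ 535.41 -116.39   69.49] [-1.11 -0.41  0.27] [ 0.002  0.069 -0.061] 31.93
31 9.81 [ 535.64 -116.39   69.55] [-0.29 -0.38 -0.73] [-0.022 -0.239  0.039] 31.07
30 10.04 [ 536.   -116.34   69.6 ] [ 2.66 -0.44 -2.09] [-0.172 -1.011 -0.03 ] 30.25
29 10.28 [ 536.4  -116.33   69.68] [ 5.25 -1.14 -3.63] [-0.321 -1.865 -0.057] 29.11
28 10.51 [ 536.86 -116.32   69.75] [ 6.66 -2.24 -4.79] [-0.482 -2.311 -0.031] 27.6
```

Run:
```python
from h import *
g=np.load("g.npy");g[0]+=2.0;g[1]+=1.15;np.save("g.npy",g);D=g2w([[-90,0,0]],g)[0];print(D)
p=lambda m,s:print(m,round(s["t"],2),s["tcp_pos"].round(2),s["contact_force"].round(2),s["moment"].round(3),round(s["width"],2),s["joint_pos"][5].round(3))
bot.move_gripper(40,5)
q=bot.solve_ik([D[0],D[1],69.5],topdown(2.55)); print(q.round(3))
bot.move_joints(q); p("rot",bot.read_state())
bot.move_gripper(26,10); p("grip",bot.read_state())
for k in range(8):
    q[5]+=0.16; bot.move_joints(q); p(k,bot.read_state())
a=bot.camera("side")[:,:,::-1]; cv2.imwrite("pics/side3.png",a)
cv2.imwrite("pics/side3c.png",cv2.resize(a[180:250,255:345],None,fx=8,fy=8,interpolation=cv2.INTER_CUBIC))
```

```text
[ 537.37757937 -116.40356137    0.        ]
[ 0.143  0.31  -0.464  0.    -0.797 -0.735]
rot 11.62 [ 537.28 -116.4    69.48] [ 0.03  0.83 -1.22] [ 0.026  0.041 -0.044] 40.1 -0.732
grip 12.03 [ 537.32 -116.39   69.53] [ 0.08 -0.61  0.01] [0.202 0.184 0.018] 27.33 -0.734
0 12.3 [ 537.29 -116.37   69.52] [-0.4  -0.28  1.51] [0.294 0.376 0.035] 27.97 -0.578
1 12.57 [ 537.3  -116.35   69.52] [-0.23  0.64  0.98] [0.407 0.457 0.012] 27.83 -0.421
2 12.85 [ 537.27 -116.39   69.5 ] [-1.23  0.81  0.94] [0.403 0.605 0.055] 27.83 -0.262
3 13.12 [ 537.26 -116.39   69.51] [-1.45  1.61  2.79] [0.432 0.749 0.037] 27.93 -0.103
4 13.4 [ 537.25 -116.38   69.5 ] [-1.61  1.    1.78] [0.499 0.803 0.04 ] 27.72 0.057
5 13.68 [ 537.23 -116.41   69.48] [-1.61  0.16  2.85] [0.477 0.913 0.039] 27.59 0.217
6 13.95 [ 537.22 -116.4    69.5 ] [-2.84  1.52  2.29] [0.501 1.055 0.   ] 27.93 0.377
7 14.22 [ 537.29 -116.45   69.45] [-1.89  1.04  1.76] [0.206 0.873 0.037] 27.96 0.537
```

View pics/side3c.png

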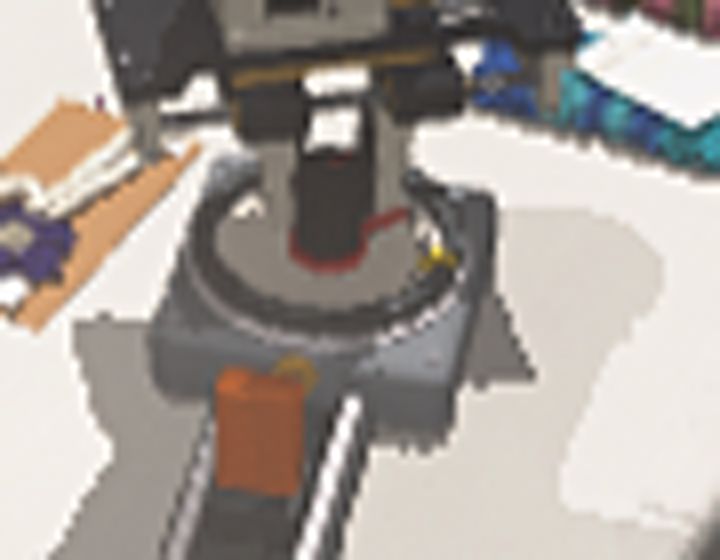

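The hand turned with the knob: the red tip is now at crop (408,212), nearly over where the needle was. I'll go on to the stop.

Run:
```python
from h import *
p=lambda m,s:print(m,round(s["t"],2),s["tcp_pos"].round(2),s["contact_force"].round(2),s["moment"].round(3),round(s["width"],2),s["joint_pos"][5].round(3),s["tau"][5].round(3))
q=bot.read_state()["joint_pos"].copy();g=np.load("g.npy");D=g2w([[-90,0,0]],g)[0]
q=bot.solve_ik([D[0],D[1],69.5],topdown(2.55+1.28));print(q.round(3))
for k in range(5):
    q[5]+=0.08; bot.move_joints(q); p(k,bot.read_state())
bot.pause(0.2)
a=bot.camera("side")[:,:,::-1]; cv2.imwrite("pics/side4.png",a)
cv2.imwrite("pics/side4c.png",cv2.resize(a[180:250,255:345],None,fx=8,fy=8,interpolation=cv2.INTER_CUBIC))
```

```text
[ 0.143  0.31  -0.464  0.    -0.797  0.545]
0 14.53 [ 537.37 -116.51   69.42] [-1.4  -0.57 -0.47] [-0.205  0.69   0.074] 27.38 0.62 0.368
1 14.78 [ 537.32 -116.47   69.39] [-1.69 -0.93 -0.74] [-0.308  0.622  0.017] 27.69 0.701 0.386
2 15.03 [ 537.28 -116.44   69.38] [-1.12 -0.82 -0.55] [-0.33   0.626  0.005] 27.81 0.781 0.382
3 15.28 [ 537.24 -116.44   69.38] [-0.77  0.43 -0.78] [-0.292  0.659 -0.009] 27.56 0.861 0.42
4 15.53 [ 537.27 -116.41   69.41] [-0.82 -1.78 -1.88] [-0.38   0.553  0.026] 27.29 0.941 0.417
```

View pics/side4c.png

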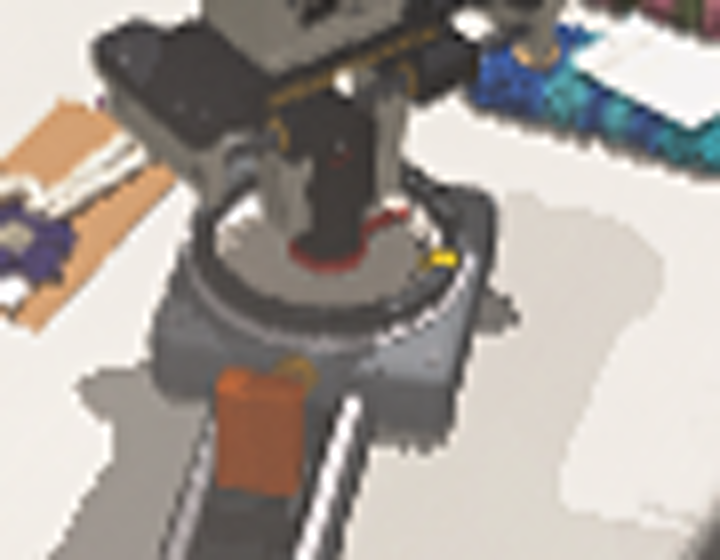

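The torque step (slip) and the unchanged red tip show it's at the stop. I'll release and hover over the handle.

Run:
```python
from h import *
g=np.load("g.npy");D=g2w([[-90,0,0]],g)[0];H=g2w([[50,0,0]],g)[0]
bot.move_gripper(44,5)
bot.line_to([D[0],D[1],125],150)
bot.move_ptp([H[0],H[1],125],topdown(g[2]+np.pi))
s=bot.read_state();print(s["t"],s["tcp_pos"],s["joint_pos"].round(2),H)
for n in("top","side"):
    cv2.imwrite(f"pics/{n}5.png",bot.camera(n)[:,:,::-1])
for n,roi in(("top",(275,180,355,260)),("side",(255,170,345,250))):
    x0,y0,x1,y1=roi;a=cv2.imread(f"pics/{n}5.png")
    cv2.imwrite(f"pics/{n}5c.png",cv2.resize(a[y0:y1,x0:x1],None,fx=7,fy=7,interpolation=cv2.INTER_CUBIC))
```

```text
17.4583 [501.24108659  19.45826007 124.34110941] [ 0.43  0.17 -0.5  -0.   -0.9   1.4 ] [501.80281827  19.00115189   0.        ]
```

View pics/top5c.png

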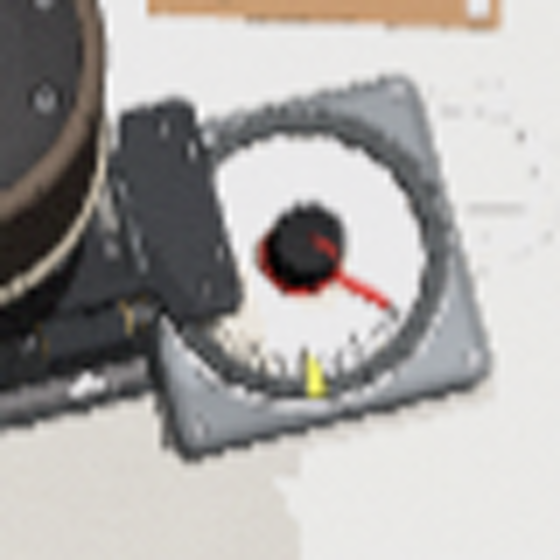

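View pics/side5c.png

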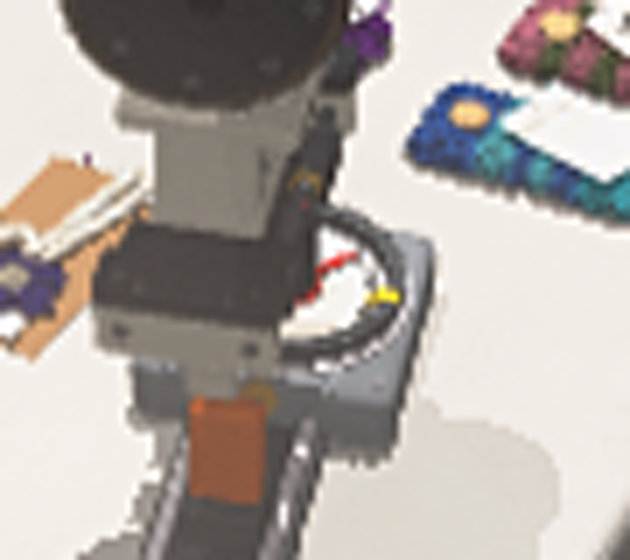

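```bash
cat > ang.py <<'E'
from h import *
G=np.array([511.86,-31.58,1.829]) # top-camera-consistent pose
def angles(im):  # rgb
    im=im.astype(int);D=g2w([[-90,0,0]],G)[0]
    yy,xx=np.mgrid[180:260,275:360];px=im[180:260,275:360]
    r,gg,b=px[...,0],px[...,1],px[...,2]
    out={}
    for nm,m,z,lo,hi in(("yel",np.minimum(r,gg)-b,58,44,60),("red",r-np.maximum(gg,b),49,24,41)):
        q=unproj("top",np.c_[xx.ravel(),yy.ravel()],z)-D
        rad=np.hypot(q[:,0],q[:,1]);w=np.clip(m.ravel()-(60 if nm=="yel" else 50),0,None)*((rad>lo)&(rad<hi))
        c=(q*w[:,None]).sum(0)/w.sum(); a=np.arctan2(c[1],c[0])
        out[nm]=(a,np.hypot(c[0],c[1]),(w>0).sum())
    zero=2.356+G[2]
    f=lambda a:(zero-a+np.pi)%(2*np.pi)-np.pi
    return f(out["red"][0]),f(out["yel"][0]),out
if __name__=="__main__":
    for n in("top0","top5"): print(n,angles(cv2.imread(f"pics/{n}.png")[:,:,::-1]))
E
python3 ang.py
```

```text
top0 (np.float64(1.2429163855719958), np.float64(0.9683887526823938), {'yel': (np.float64(-3.0665740598619795), np.float64(50.01837213864339), np.int64(10)), 'red': (np.float64(2.942083614428004), np.float64(30.793010348548417), np.int64(10))})
top5 (np.float64(-0.055098774553894), np.float64(0.9671079537809391), {'yel': (np.float64(-3.0652932609605252), np.float64(50.1363690454238), np.int64(11)), 'red': (np.float64(-2.0430865326256917), np.float64(30.91786178005929), np.int64(9))})
```

```bash
cat > pull.py <<'E'
from h import *
from ang import angles
g=np.load("g.npy");H=g2w([[50,0,0]],g)[0];u=np.array([np.cos(g[2]),np.sin(g[2]),0])
def p(m):
    s=bot.read_state();d=s["tcp_pos"]-H
    print(m,"t",round(s["t"],2),"pull",round(d@u,2),"z",round(s["tcp_pos"][2],1),"Fu",round(s["contact_force"]@u,2),"F",s["contact_force"].round(1),"w",round(s["width"],2));return s
def go(d,v,z=58): bot.line_to([H[0]+d*u[0],H[1]+d*u[1],z],v)
E
python3 - <<'E'
from pull import *
go(0,80); p("down")
bot.move_gripper(18,20);p("18")
bot.move_gripper(14,20);p("grip")
go(55,60);p("55"); bot.pause(.15)
a=bot.camera("top");cv2.imwrite("pics/top6.png",a[:,:,::-1]);print(angles(a)[:2])
cv2.imwrite("pics/top6c.png",cv2.resize(a[180:260,275:355,::-1],None,fx=7,fy=7,interpolation=cv2.INTER_CUBIC))
E
```

```text
down t 18.54 pull -0.02 z 58.4 Fu -1.33 F [-0.1 -1.4 -0.5] w 44.45
18 t 19.22 pull 0.01 z 58.0 Fu 0.65 F [-0.2  0.6  0.3] w 17.92
grip t 19.45 pull -0.0 z 58.0 Fu -0.35 F [-0.7 -0.5  0.8] w 15.85
55 t 20.52 pull 55.34 z 58.0 Fu -5.74 F [ 2.1 -5.4 -1.1] w 15.95
(np.float64(0.7315877533534181), np.float64(0.96725469508395))
```

View pics/top6c.png

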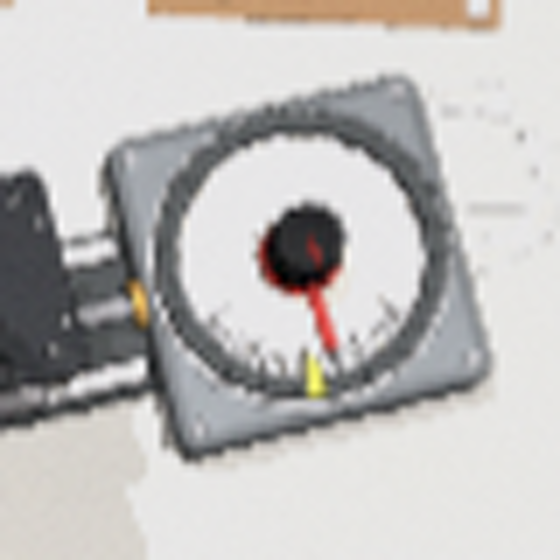

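Run:
```python
from pull import *
for d in(67,70):
    go(d,30);bot.pause(.25);p(d)
    a=bot.camera("top");print(angles(a)[:2])
cv2.imwrite("pics/top7.png",a[:,:,::-1])
cv2.imwrite("pics/top7c.png",cv2.resize(a[195:245,295:345,::-1],None,fx=11,fy=11,interpolation=cv2.INTER_CUBIC))
```

```text
67 t 21.52 pull 67.12 z 58.0 Fu -6.91 F [ 4.3 -6.  -1.6] w 15.82
(np.float64(0.8929532583363411), np.float64(0.967369830445497))
70 t 22.07 pull 70.08 z 58.0 Fu -7.5 F [ 3.9 -6.7 -2. ] w 15.68
(np.float64(0.9377288630852423), np.float64(0.9675467332823331))
```

View pics/top7c.png

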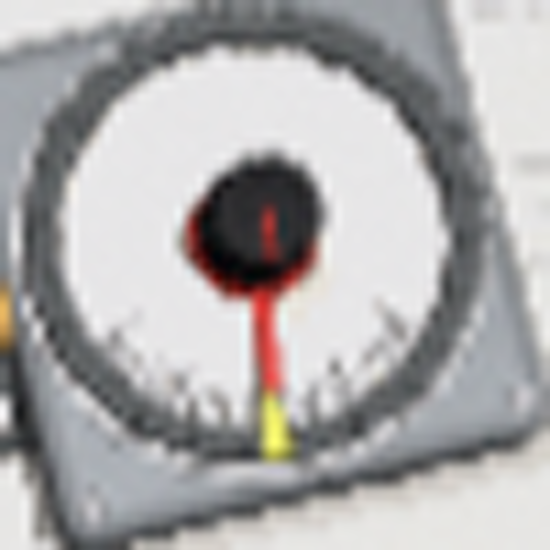

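Run:
```python
from pull import *
go(71.9,15);bot.pause(.3);p(72)
for k in range(2):
    a=bot.camera("top");print(angles(a)[:2])
# refine ring centre: model-independent check: fit dark ring
import ang
px=a[185:250,285:350].astype(int)
yy,xx=np.mgrid[185:250,285:350]
# fit G shift maximizing darkness in ring annulus at z=57 vs white face/housing
gray=cv2.cvtColor(a,cv2.COLOR_RGB2GRAY).astype(np.float32)
th=np.linspace(0,2*np.pi,180,endpoint=False)
def cost(d):
    G=ang.G+[d[0],d[1],0]
    v=[]
    for r,s in((54.5,1),(45,-1)):
        P=proj("top",g2w(np.c_[-90+r*np.cos(th),r*np.sin(th),0*th+57],G)).astype(np.float32)
        v.append(s*cv2.remap(gray,P[:,:1],P[:,1:],cv2.INTER_LINEAR).mean())
    return sum(v)
best=min(((cost((i,j)),i,j) for i in np.arange(-4,4.1,.5) for j in np.arange(-4,4.1,.5)));print(best,cost((0,0)))
G0=ang.G.copy()
for d in((best[1],best[2]),(0,1),(0,-1)):
    ang.G=G0+[d[0],d[1],0];r=ang.angles(a);print(d,r[0],r[1],r[1]-r[0])
cv2.imwrite("pics/top8.png",a[:,:,::-1])
```

```text
72 t 22.69 pull 71.95 z 58.0 Fu -6.36 F [ 5.2 -5.2 -1.8] w 16.41
(np.float64(0.964323161632322), np.float64(0.9674229663891403))
(np.float64(0.9637947428305829), np.float64(0.9676102596181373))
(np.float32(-121.76716), np.float64(-1.0), np.float64(2.5)) -116.48699
(np.float64(-1.0), np.float64(2.5)) 0.8794582123374042 0.9155632647713396 0.03610505243393547
(0, 1) 0.9256571491519487 0.9477455929088769 0.0220884437569282
(0, -1) 0.9957967830798946 0.9875350343906 -0.008261748689294635
```

Run:
```python
from h import *
import ang
im=cv2.imread("pics/top8.png");gray=cv2.cvtColor(im,cv2.COLOR_BGR2GRAY).astype(np.float32)
th=np.radians(np.arange(0,360,4));rr=np.arange(40,66,.25)
G=ang.G+[0,1,0]
def prof(r):return None
inn=[];out=[]
for t in th:
    P=proj("top",g2w(np.c_[-90+rr*np.cos(t),rr*np.sin(t),0*rr+57],G)).astype(np.float32)
    v=cv2.GaussianBlur(cv2.remap(gray,P[:,:1],P[:,1:],cv2.INTER_CUBIC),(1,5),0).ravel();d=np.gradient(v)
    a=(rr>44)&(rr<55);b=(rr>54)&(rr<64)
    def sub(m,s):
        i=np.where(m)[0];w=np.clip(s*d[i],0,None)**2;return (rr[i]*w).sum()/w.sum(),(s*d[i]).max()
    inn.append(sub(a,-1));out.append(sub(b,1))
for nm,e in(("inner",inn),("outer",out)):
    e=np.array(e);A=np.c_[np.ones(len(th)),np.cos(th),np.sin(th)]
    ok=e[:,1]>np.percentile(e[:,1],15)
    r=least_squares(lambda x:(A@x-e[:,0])[ok],[50,0,0],loss='soft_l1',f_scale=.5).x
    w=g2w([[r[1],r[2],0]],[0,0,G[2]])[0]
    print(nm,"radius",r[0].round(2),"shift world",w[:2].round(2),"res",np.std((A@r-e[:,0])[ok]).round(2))
```

```text
inner radius 49.15 shift world [0.33 0.44] res 0.8
outer radius 59.32 shift world [1.5  0.26] res 0.91
```

Run:
```python
from pull import *
import ang
go(73.5,15);bot.pause(.3);p(73.5)
a=bot.camera("top")
ang.G=ang.G+[.9,1.35,0];r=ang.angles(a);print(r[:2],r[1]-r[0])
b=bot.camera("side")
cv2.imwrite("pics/top9.png",a[:,:,::-1]);cv2.imwrite("pics/side9.png",b[:,:,::-1])
A=cv2.resize(a[195:245,295:345,::-1],(550,550),interpolation=cv2.INTER_CUBIC)
cv2.imwrite("pics/top9c.png",A)
cv2.imwrite("pics/side9c.png",cv2.resize(b[195:235,275:330,::-1],None,fx=12,fy=12,interpolation=cv2.INTER_CUBIC))
```

```text
73.5 t 23.35 pull 73.52 z 58.0 Fu -7.66 F [ 3.6 -7.  -2.1] w 16.16
(np.float64(0.9420994964656728), np.float64(0.942237088844152)) 0.00013759237847921213
```

View pics/top9c.png

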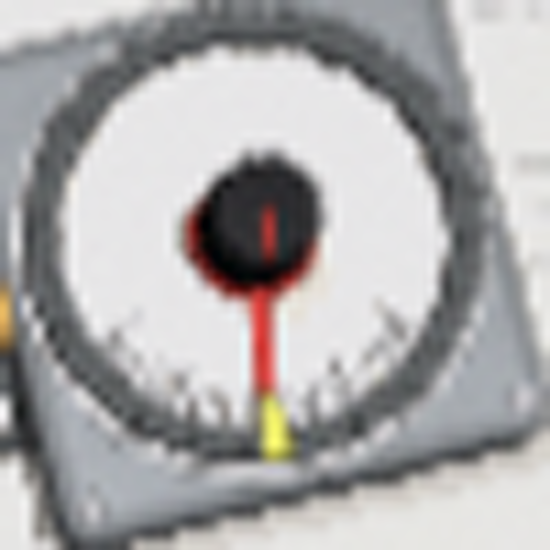

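View pics/side9c.png

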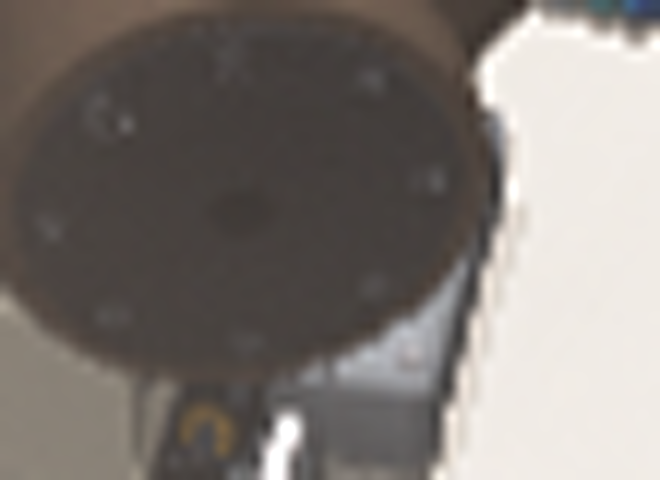

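The red hand now runs into the yellow mark (tip at crop (265,390), mark at (272,425)), and the measured difference is about 0 rad. I'll ease the handle home.

Run:
```python
from pull import *
go(8,60);p(8)
for d in(3,1,0,-.6,-1.2):
    go(d,10);bot.pause(.1);s=p(d)
    if s["contact_force"]@u>3: break
```

```text
8 t 24.69 pull 8.15 z 58.0 Fu -2.17 F [ 0.4 -2.1 -1.9] w 15.73
3 t 25.44 pull 3.01 z 58.0 Fu -2.64 F [ 1.3 -2.4 -2.3] w 15.84
1 t 25.89 pull 0.98 z 58.0 Fu -1.99 F [ 0.7 -1.9 -0.7] w 15.95
0 t 26.24 pull 0.01 z 58.0 Fu -1.88 F [ 0.6 -1.8 -1.7] w 15.87
-0.6 t 26.59 pull -0.12 z 58.0 Fu 6.67 F [-2.5  6.2  0.6] w 15.99
```

Home stop felt: the force flipped to +6.7 N at pull ≈ -0.1. I'll release, retreat and check.

Run:
```python
from pull import *
import ang
go(-0.1,10)
bot.move_gripper(20,5);p("rel")
bot.move_gripper(50,5)
go(0,80,150);p("up")
q=bot.read_state()["joint_pos"].copy();q[0]+=0.5;q[1]-=.2
bot.move_joints(q);p("away")
a=bot.camera("top");b=bot.camera("side")
r=ang.angles(a);print(r[:2]);ang.G=ang.G+[.9,1.35,0];r=ang.angles(a);print(r[:2])
cv2.imwrite("pics/top10.png",a[:,:,::-1]);cv2.imwrite("pics/side10.png",b[:,:,::-1])
cv2.imwrite("pics/top10c.png",cv2.resize(a[180:260,215:355,::-1],None,fx=5.7,fy=5.7,interpolation=cv2.INTER_CUBIC))
cv2.imwrite("pics/side10c.png",cv2.resize(b[190:250,260:335,::-1],None,fx=9,fy=9,interpolation=cv2.INTER_CUBIC))
```

```text
rel t 27.19 pull -0.23 z 58.1 Fu 0.07 F [0.6 0.2 0.4] w 20.17
up t 29.22 pull -0.02 z 149.4 Fu -0.02 F [-0.4 -0.1  0.1] w 50.2
away t 30.24 pull 247.91 z 241.9 Fu -0.23 F [ 0.3 -0.2  0.3] w 50.06
(np.float64(0.9831196740423032), np.float64(0.9678526466427009))
(np.float64(0.9414906854503862), np.float64(0.9428302479548396))
```

View pics/top10c.png

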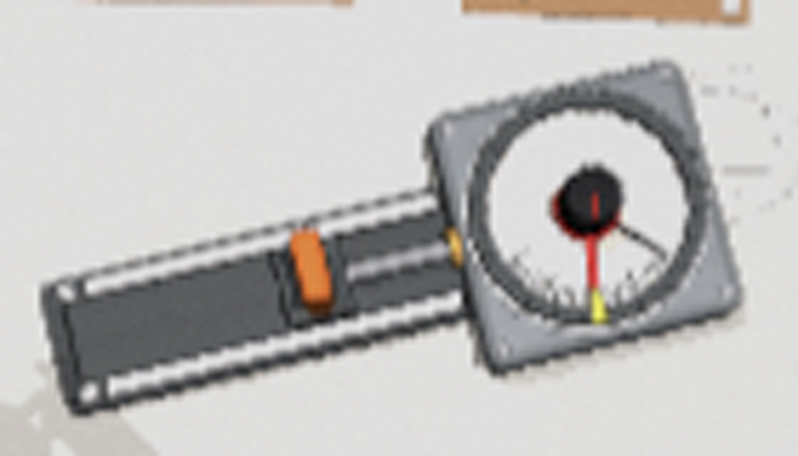

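View pics/side10c.png

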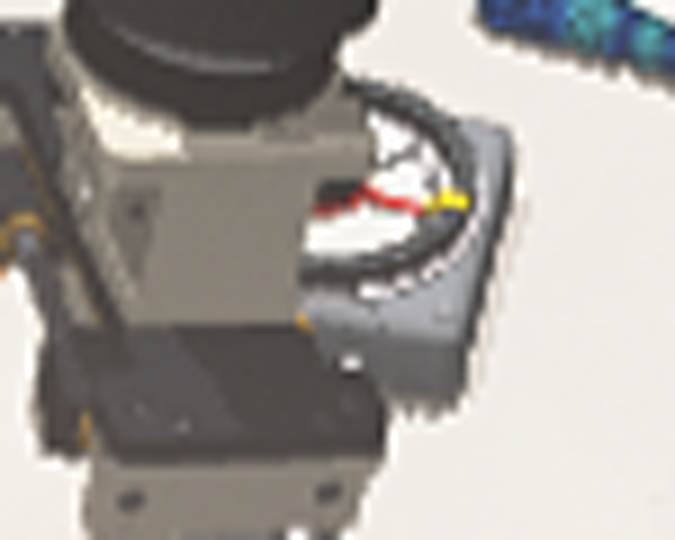

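The top view shows the handle back at its starting pixel position (312,270), the needle at rest and the red hand ending at the yellow mark (598,305). The side view also shows the red tip meeting the yellow mark. Handing in.

Run:
```python
from plant import bot
print(bot.read_state()["t"]);bot.close_job()
```

```text
30.3417
the job is handed in; nothing more can be done
```

I wound the red hand back to its zero stop with the inner knob, then pulled the handle out 73.5 mm until the red hand stood on the yellow mark. After that I eased the handle home, let go and moved the arm clear. The job was handed in at 30.3 s; no verdict is reported.

**Red hand on the mark:** the last top picture put the red hand 0.001 rad from the mark with the refined dial centre, and 0.015 rad with the first centre estimate. Both are within the 0.05 limit.

**Ring and handle:** the yellow mark's measured angle stayed the same from start to finish. I felt the home stop before letting go, and the handle is back where it started in the picture.

**Goods:** I did not measure them, but the arm never went near them.

**Disagreements:** the two cameras differed by about 6 mm on where the gauge sits, which I settled by touching the knob. The red hand read -0.055 rad at its zero stop instead of 0. I put that down to a small error in the assumed zero direction, which cancels when red and yellow are compared.

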